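# Tip the offcut tray into the scrap tub

### The arm

A 6-joint arm with a two-finger parallel gripper is mounted at the origin on the work surface. World frame = base frame: x ahead of the robot, y to its left, z up, the work surface at z = 0. Lengths are in m, angles in rad, forces in N, time in s.
With the tool pointing down it reaches from about 0.375 to 0.975 m from the base axis. Payload 3.8 kg.
Tool frame: the origin (TCP) lies at the very end of the fingers, on their centre line; the grasp point (between the pads) lies r.tcp_to_grasp behind it (r.tcp_to_grasp is the distance from the TCP to the grasp point, in m); z points along the fingers, y is the line along which they close (so a half turn about z gives the same grasp; the last joint's range is limited). The gripper opens to 88 mm and grips with 3 to 60 N. Pads are 18 mm wide; open, the fingers measure 123 mm over their backs; the gripper's body (75 mm by 187 mm) begins 45 mm behind the grasp point.
Start: joints at [-0.037, 0.264, 1.604, -0, 1.274, -0.037], TCP at [0.675, -0, 0.239] pointing down, gripper open.
Joint ranges: [-2.63, 2.63], [-0.94, 2.18], [0.31, 2.57], [-1.31, 4.45], [0, 2.66], [-2.55, 2.55]. Speed limits (rad/s): [2.57, 2.57, 3.14, 3.14, 3.14, 3.14].

### API

Orientations are given as a unit quaternion [x, y, z, w].
In Python, from station import r gives the robot as it stands.
- The arm moves only by the tool apply_moves, never from a script. Its argument "steps" is a list of rows, each a list of 3 entries, a list of its own where there are three numbers: the shift along the tool's x, y, z in mm, then the turn about the tool's z in rad, then the finger opening in mm, from 0 to 88.1. In form: [[[dx, dy, dz], spin, grip], ...]. A call has 1 to 10 rows; each row shifts and turns the commanded pose from where the row before left it, along the tool's axes as they then stand; what a row does not reach is not made up. A row lasts 1/10 s, in which the tool goes at most 50 mm and 8.59 degrees, less where a joint would pass 70% of its speed; a pose out of reach is approached as far as the arm can. A call with a gripper value outside its range is refused whole. The fingers move at their own pace and stop on an object; "force" is the grip in N (left out, the last holds). Time passes only in rows, so rows that do not move let the fingers close. It gives the time, the measured TCP pose, the force, the opening and the grip force at its end, in the units of the state.
- r.sense(): the state, without advancing time (a new reading comes with each control period).
- r.read_camera(name): name is "scene" or "side" or "wrist"; returns a dict with "img" (420x560x3 uint8, red, green, blue), "intrinsics" (3x3 intrinsics, pixels), "world_from_camera" (4x4, takes a point from camera to world coordinates). Camera axes: x right, y down, z forward; pixel columns grow to the right and rows downward; lengths in m; the calibration is good to about 2 mm. The wrist camera is an equidistant fisheye: a pixel r from the principal point sees the ray r / f radians off the axis. A picture is of the moment at which its call begins. There is no depth.
- r.finish_job(): hands the job in; it is judged then, once.
Trained networks look in the newest picture that a camera, given by its name, has taken for a name from the list of things; names that differ only in an ending like _2 or _b are one class to them, and where a whole thing is asked for, a point or a joint stands for the part that bears it (a point fixed in the world has none). Each returns a list of dicts, best first, with "score" (0 to 1); they miss things now and then, are a little off and sometimes report something else, mostly with a low value. They report only what shows in the picture. A call takes as long as a camera call. They do not tell look-alikes from the thing itself.
- r.recognise(thing, camera): "box" ([centre column, centre row, width, height] in pixels, round what is visible of it).
- r.regions_of(thing, camera): "region" (420x560 bool, what is visible of it) and "box" ([centre column, centre row, width, height] in pixels, round what is visible of it).
- r.mark_of(thing, camera): "centre" ([column, row] in pixels: a listed point, or the origin of a listed thing).
The state is a dict: "time_s": time; "joint_pos": joint angles; "qd": joint speeds; "tau": joint torques, N m; "position": TCP position; "orientation": TCP orientation; "contact_force": force on the tool from outside, world axes, zero at the start; "ft_torque": the same for the moment, N m; "grip_width": opening from 0.0 (shut) to 1.0 (fully open); "grip_force": force on a finger pad.
Only numpy, scipy, OpenCV 4.12 (cv2) and the standard library are available. Lean on these libraries where they do the work, as an engineer would, in place of code of your own. Each camera call takes 0.05 s, during which the arm holds its last target. There are 200 camera calls.

### The job

Bring the green tub in under the open lip of the tipping tray, with the tub standing upright on the bench, then tip the tray (it has a red handle at the back) until all five wooden offcuts have slid into the tub. Lower the tray gently back down to level, do not let it slam, and leave the tub with the offcuts under the lip; leave everything else on the bench where it is.

Things in the scene. Friction and masses are not known exactly. Their poses are not given: they have to be found in the camera images.
- green_tub: open green plastic tub, empty, loose, 0.2 to 0.4 kg, 150 x 150 outside, 85 tall, walls and floor 8 thick; origin under its centre, axes along its sides, z up
- stand: grey steel stand fixed to the bench that carries the tipping tray, 136 wide along its x, 165 tall; origin at bench level, its y axis points from the tray's lip to its handle (the tray pours towards -y). Its legs stand between y = -20 and +60; only the hinge arms (y -69 to -20, z 125 to 165) and the tray overhang the space in front, where the tub slides under
- tray (a joint): tipping angle of the tray (rad): 0 level on its rest, up to 1.2; it grows as the handle is lifted, and the tray falls back to level by its own weight (0.6 kg) if let go
- tray_hinge (a point): middle of the tray's hinge axle, 155 above the bench, at y = -50 of the stand; the axle runs along the stand's x axis
- tray_lip (a point): middle of the open pouring edge of the tray, on its floor: 55 from the hinge away from the handle, 4 above the hinge when level. The tray is steel with blue sides, 110 wide, 190 long, floor 4 thick, sides and back wall 45 tall, open at the lip
- tray_handle (a point): middle of the red round handle bar behind the tray's back wall, 12 in diameter, 90 long along the stand's x axis, 180 behind the hinge and 30 above it when level, 44 clear behind the back wall, free above and below
- offcut0_center (a point): centre of a wooden offcut, 26 x 60 x 26, lying loose on the tray at the start
- offcut0: the same offcut; origin at the centre of its underside, 60 long along its y
- offcut1_center (a point): centre of a wooden offcut, 26 x 60 x 26, lying loose on the tray at the start
- offcut1: the same offcut; origin at the centre of its underside, 60 long along its y
- offcut2_center (a point): centre of a wooden offcut, 26 x 60 x 26, lying loose on the tray at the start
- offcut2: the same offcut; origin at the centre of its underside, 60 long along its y
- offcut3_center (a point): centre of a wooden offcut, 36 x 60 x 30, lying loose on the tray at the start
- offcut3: the same offcut; origin at the centre of its underside, 60 long along its y
- offcut4_center (a point): centre of a wooden offcut, 36 x 60 x 30, lying loose on the tray at the start
- offcut4: the same offcut; origin at the centre of its underside, 60 long along its y
- blue_tub: blue plastic tub of steel brackets, same size as the green one; origin under its centre. Bystander, stays put
- tape_measure: yellow tape measure, 70 x 40 x 65 tall; origin under its centre. Bystander
- glue_bottle: yellow glue bottle, diameter 62, height 180; origin under its centre. Bystander
- spray_can: spray can, diameter 66, height 170; origin under its centre. Bystander
- screw_jar: glass jar with black lid, diameter 72, height 90; origin under its centre. Bystander
- hammer: hammer lying flat, 280 long; origin near its middle. Bystander
- drill: cordless drill standing on its battery, about 200 long and 210 tall; origin under its battery. Bystander
Things that resemble listed ones, but are neither listed nor needed, are in the scene too. Leave any turquoise or yellow look-alike of the offcut0 alone.

How it is judged:
By the outcome, as a careful person would: the job done as asked, in the order asked, and still so for the second after the job is handed in, with the robot touching nothing.
It also fails if it takes over 61 s, if anything falls off the work surface, if the arm or the gripper's body presses on something with over 40 N, if the wrist force passes 120 N, or if a joint passes its speed limit or range.

## Working session

There is one attempt and no reset: what is moved stays moved. The work goes in short steps, Python scripts to look and compute and a tool call to move; the robot and the scene stay as the last step left them, time stands still between calls to the robot, and variables do not carry over. Pictures are saved under pics/ and viewed, at most 10 in all, crops included, and the job is handed in when it is done.

Besides the shell and the picture viewer there is one more tool, called after "Emit:" as name([rows], argument=value, ...), one row to a line, values as JSON. apply_moves: Moves the arm, as the interface text tells. Its arguments: {"type":"object","properties":{"steps":{"type":"array"},"force":{"type":"number"}},"required":["steps"]}

```bash
ls; mkdir -p pics; python3 - <<'E'
from station import r
import cv2,numpy as np
print(r.tcp_to_grasp, r.sense())
ims=[]
for c in ["scene","side"]:
    d=r.read_camera(c); cv2.imwrite(f"pics/{c}0.png",d["img"][:,:,::-1]); print(c,d["intrinsics"],d["world_from_camera"])
    for t in ["green_tub","stand","tray_hinge","tray_lip","tray_handle","blue_tub"]:
        print(t,[(np.round(m["centre"],1),round(m["score"],2)) for m in r.mark_of(t,c)])
E
```

```text
pics
0.0187 {'time_s': 0.0, 'joint_pos': array([-3.69265108e-02,  2.64705822e-01,  1.60534873e+00, -2.97758850e-05,
        1.27367883e+00, -3.68955236e-02]), 'qd': array([-4.65131655e-04,  2.18975447e-03,  7.53517275e-05, -6.97124844e-04,
        7.64478942e-04,  6.42968419e-04]), 'tau': array([-9.59501231e-04, -5.02113855e+01, -3.56871557e+01,  7.25938403e-02,
        2.92220683e-02, -1.93505334e-04]), 'position': array([ 6.74306034e-01, -3.80128399e-06,  2.37433530e-01]), 'orientation': array([ 0.70711424,  0.70709851, -0.00073884, -0.00077459]), 'contact_force': array([0.54127571, 0.50792048, 0.45489961]), 'ft_torque': array([-0.00994155, -0.01200864,  0.01119981]), 'grip_force': 0.0, 'grip_width': 0.9988517037052825}
scene [[389.97464706   0.         280.62805043]
 [  0.         389.97464706 213.33667881]
 [  0.           0.           1.        ]] [[-0.27168632  0.73430709 -0.62207687  1.36852184]
 [ 0.96235186  0.20185773 -0.18202296  0.2074515 ]
 [-0.00808972 -0.64810999 -0.76150378  1.15152916]
 [ 0.          0.          0.          1.        ]]
green_tub [(array([204.9, 251.
[... 350 characters left out ...]
77216 207.69271708]
 [  0.           0.           1.        ]] [[-0.8507667  -0.26469101  0.45402059 -0.09962326]
 [-0.52550215  0.41761331 -0.74124666  1.07634598]
 [ 0.00659629 -0.86921677 -0.49438719  0.85393012]
 [ 0.          0.          0.          1.        ]]
green_tub [(array([298.3, 199.4]), 0.98), (array([253.3, 229.7]), 0.26)]
stand [(array([260.2, 274.2]), 0.74)]
tray_hinge [(array([263. , 217.1]), 0.97), (array([257.5, 273.6]), 0.39)]
tray_lip [(array([272.9, 209.4]), 0.57), (array([258.7, 364.1]), 0.29)]
tray_handle [(array([234.7, 246.3]), 0.8), (array([268.4, 226.7]), 0.44), (array([270.7, 217.8]), 0.3)]
blue_tub [(array([344.6, 222.5]), 0.66), (array([251.7, 220.5]), 0.57)]
```

View pics/scene0.png

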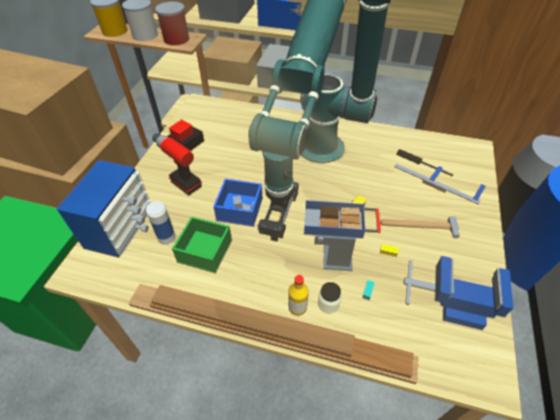

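View pics/side0.png

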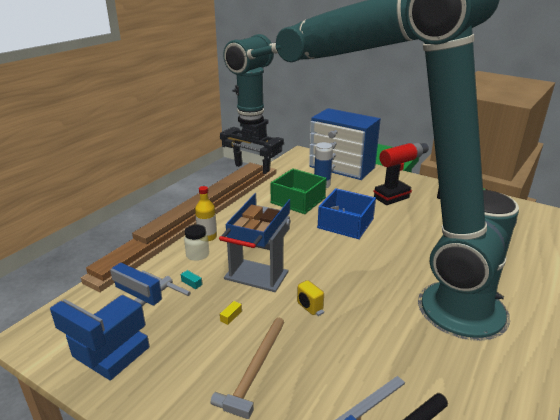

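```bash
cat > h.py <<'E'
import numpy as np, cv2
from station import r
CAL={}
def cal(c):
    if c not in CAL:
        d=r.read_camera(c); CAL[c]=(d["intrinsics"],d["world_from_camera"])
    return CAL[c]
def ray(c,uv):
    K,T=cal(c); d=np.linalg.inv(K)@[uv[0],uv[1],1]; d=T[:3,:3]@d
    return T[:3,3],d/np.linalg.norm(d)
def atz(c,uv,z):
    o,d=ray(c,uv); return o+d*(z-o[2])/d[2]
def tri(a,b):
    A=np.zeros((3,3));B=np.zeros(3);R=[ray("scene",a),ray("side",b)]
    for o,d in R:
        P=np.eye(3)-np.outer(d,d);A+=P;B+=P@o
    X=np.linalg.solve(A,B); return X,[round(1000*np.linalg.norm((np.eye(3)-np.outer(d,d))@(X-o)),1) for o,d in R]
def proj(c,X):
    K,T=cal(c); p=K@(T[:3,:3].T@(np.array(X)-T[:3,3])); return p[:2]/p[2]
E
python3 - <<'E'
from h import *
for n,a,b in [("tub",(204.9,251),(298.3,199.4)),("stand",(331.5,248.1),(260.2,274.2)),("hinge",(319.4,221),(263,217.1)),("lip",(306.1,220.2),(272.9,209.4)),("handle",(378.8,218.7),(234.7,246.3)),("blue",(241,212.7),(344.6,222.5))]:
    X,e=tri(a,b);print(n,X.round(3),e)
for t in ["green_tub","tape_measure","glue_bottle","spray_can","screw_jar","hammer","drill","blue_tub"]:
    for c in ["scene","side"]:
        print(t,c,[(atz(c,m["centre"],0).round(3)[:2],round(m["score"],2)) for m in r.mark_of(t,c)[:3]])
E
```

```text
tub [ 0.672 -0.281  0.002] [np.float64(0.5), np.float64(0.5)]
stand [ 0.539  0.157 -0.003] [np.float64(5.2), np.float64(5.2)]
hinge [0.561 0.106 0.159] [np.float64(5.4), np.float64(5.4)]
lip [0.563 0.059 0.158] [np.float64(0.0), np.float64(0.0)]
handle [0.52  0.292 0.181] [np.float64(6.8), np.float64(6.8)]
blue [ 0.458 -0.223 -0.003] [np.float64(5.7), np.float64(5.7)]
green_tub scene [(array([ 0.672, -0.288]), 0.81), (array([0.379, 0.197]), 0.28)]
green_tub side [(array([ 0.678, -0.292]), 0.78)]
tape_measure scene [(array([0.352, 0.209]), 0.57)]
tape_measure side [(array([0.361, 0.198]), 0.67), (array([ 0.686, -0.119]), 0.56)]
glue_bottle scene [(array([0.798, 0.088]), 0.91)]
glue_bottle side [(array([0.803, 0.084]), 0.73)]
spray_can scene [(array([ 0.662, -0.432]), 0.97)]
spray_can side [(array([ 0.664, -0.43 ]), 0.93), (array([ 0.676, -0.296]), 0.74), (array([ 0.705, -0.117]), 0.29)]
screw_jar scene [(array([0.744, 0.19 ]), 0.78), (array([0.369, 0.111]), 0.54), (array([0.781, 0.086]), 0.31)]
screw_jar side [(array([0.76 , 0.204]), 0.94), (array([ 0.713, -0.128]), 0.69)]
hammer scene [(array([0.343, 0.442]), 0.87)]
hammer side [(array([0.35 , 0.449]), 0.8), (array([0.764, 0.196]), 0.71)]
drill scene [(array([ 0.4  , -0.492]), 0.81)]
drill side [(array([ 0.38 , -0.504]), 0.78), (array([ 0.706, -0.114]), 0.52)]
blue_tub scene [(array([ 0.45 , -0.236]), 0.79)]
blue_tub side [(array([ 0.461, -0.234]), 0.87)]
```

The scene shows the green tub at (203,244), the tray with offcuts at (335,218) and its red handle at (377,219). The turquoise block at (369,289) and the yellow one at (389,250) on the bench are look-alikes to leave alone. The only green tub on the bench is the one at (203,244); the large green box at (35,260) is off the bench. Next I fit the tub and tray poses to their outlines.

```bash
cat > fit.py <<'E'
from h import *
from scipy.optimize import minimize
def hullmask(c,P):
    p=np.array([proj(c,x) for x in P]); m=np.zeros((420*4,560*4),np.uint8)
    cv2.fillConvexPoly(m,cv2.convexHull(np.round((p+.5)*4).astype(np.int32)),1); return m.astype(bool)
def fit(thing,model,x0,box,save=None):
    M={}
    for c in ["scene","side"]:
        g=[q for q in r.regions_of(thing,c)]
        p=np.mean([proj(c,x) for x in model(x0)],0)
        g=min(g,key=lambda q:np.hypot(*(np.array(q["box"][:2])-p)))
        m=g["region"].astype(np.uint8)
        h=np.zeros_like(m); k=cv2.findNonZero(m); cv2.fillConvexPoly(h,cv2.convexHull(k),1)
        M[c]=cv2.resize(h,None,fx=4,fy=4,interpolation=cv2.INTER_NEAREST).astype(bool); print(c,g["box"],g["score"],m.sum(),h.sum())
    def cost(x):
        s=0
        for c in M:
            q=hullmask(c,model(x)); s+=1-(q&M[c]).sum()/(q|M[c]).sum()
        return s
    best=None
    for dy in ([-.6,-.3,0,.3,.6] if len(x0)==3 else [0]):
        s0=np.array(x0,float); s0[2]+=dy
        sim=np.vstack([s0]+[s0+np.eye(3)[i]*[.02,.02,.15][i] for i in range(3)])
        o=minimize(cost,s0,method="Nelder-Mead",options=dict(initial_simplex=sim,xatol=1e-4,fatol=1e-4))
        print(np.round(s0[2],2),o.x.round(4),round(o.fun,4))
        if best is None or o.fun<best.fun: best=o
    return best.x
def tf(x,P):
    c,s=np.cos(x[2]),np.sin(x[2]); P=np.array(P); return np.c_[x[0]+c*P[:,0]-s*P[:,1],x[1]+s*P[:,0]+c*P[:,1],P[:,2]]
box=lambda x0,x1,y0,y1,z0,z1:[(a,b,c) for a in(x0,x1) for b in(y0,y1) for c in(z0,z1)]
tub=lambda x:tf(x,box(-.075,.075,-.075,.075,0,.085))
tray=lambda x:tf(x,box(-.055,.055,-.105,.085,.155,.204)+box(-.045,.045,.124,.136,.179,.191))
E
python3 - <<'E'
from fit import *
print(fit("green_tub",tub,[.672,-.285,0.2],0))
x=fit("tray_handle",tray,[.548,.155,.217],0)
for c in ["scene","side"]:
    print(c,"handle",[proj(c,p).round(1) for p in tf(x,[(-.045,.13,.185),(.045,.13,.185)])])
    im=r.read_camera(c)["img"].astype(int); red=((im[...,0]>130)&(im[...,1]<60)&(im[...,2]<60))
    p0=proj(c,tf(x,[(0,.13,.185)])[0]); yy,xx=np.nonzero(red); k=np.hypot(xx-p0[0],yy-p0[1])<40
    print(cv2.minAreaRect(np.c_[xx[k],yy[k]].astype(np.int32)))
E
```

```text
scene [201.6, 244.6, 59.2, 56.4] 0.97 2395 2479
side [301.0, 191.3, 57.3, 45.4] 0.73 1815 1903
-0.4 [ 0.6717 -0.2818 -0.0168] 0.0681
-0.1 [ 0.6719 -0.2814 -0.0236] 0.0682
0.2 [ 0.6719 -0.2825 -0.0212] 0.0683
0.5 [ 0.6721 -0.2819 -0.0253] 0.0675
0.8 [ 0.6717 -0.2821  1.5458] 0.0682
[ 0.67210048 -0.28186023 -0.02532727]
scene [344.2, 219.0, 80.7, 41.8] 0.75 1397 2584
side [252.4, 222.8, 71.9, 47.6] 0.81 1443 2543
-0.38 [0.5492 0.1548 0.1841] 0.104
-0.08 [0.5493 0.1552 0.1839] 0.1043
0.22 [0.5494 0.1547 0.1911] 0.1013
0.52 [0.5491 0.1546 0.1895] 0.1022
0.82 [0.5482 0.1553 0.1913] 0.1043
scene handle [array([376.2, 209.6]), array([378.4, 231.3])]
((0.0, 0.0), (0.0, 0.0), 0.0)
side handle [array([253.8, 244.8]), array([221.5, 237.6])]
((236.60047912597656, 241.054931640625), (35.6822624206543, 3.429776668548584), 12.724355697631836)
```

Emit:
apply_moves([
  [[-41, 8.5, 0], 0, 60],
  [[-41, 8.5, 0], 0, 60],
  [[-41, 8.5, 0], 0, 60],
  [[-41, 8.5, 0], 0, 60],
  [[-41, 8.5, 0], 0, 60],
  [[-41, 8.5, 0], 0, 60],
  [[-41, 8.5, 0], 0, 60],
  [[-41, 8.5, 0], 0.02, 60],
  [[0, 0, 50], 0, 60],
  [[0, 0, 50], 0, 60],
], force=40)

```text
time_s: 3.0
position: [0.7449, -0.3313, 0.1408]
orientation: [0.715, 0.699, 0.001, 0.003]
contact_force: [0.6, -0.1, -1.1]
grip_width: 0.68
grip_force: 0.0
```

Emit:
apply_moves([
  [[0, 0, 0], 0, 60],
  [[0, 0, 0], 0, 60],
])

```text
time_s: 3.2
position: [0.7419, -0.3274, 0.137]
orientation: [0.714, 0.7, -0.001, -0.002]
contact_force: [0.2, -0.3, 0.5]
grip_width: 0.682
grip_force: 0.0
```

```bash
python3 - <<'E'
from h import *
d=r.read_camera("wrist"); cv2.imwrite("pics/w1.png",d["img"][:,:,::-1])
s=r.sense();print(s["time_s"],s["position"],s["orientation"],s["contact_force"])
E
```

```text
3.25 [ 0.74379538 -0.32805742  0.14038114] [7.14027186e-01 7.00117610e-01 2.48830195e-04 6.68600295e-04] [ 0.63451663 -1.15309421  0.44742414]
```

View pics/w1.png

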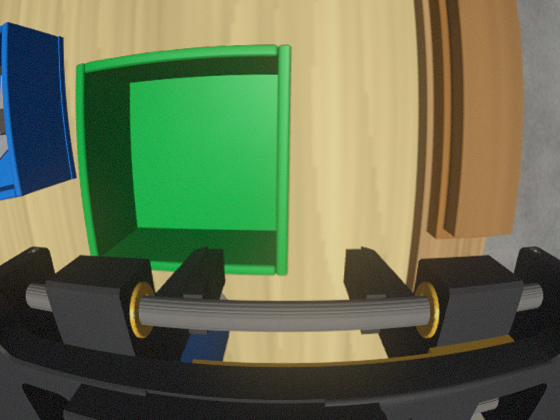

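The wrist view shows the tub's right wall at column 283, midway between the fingertips at about (215,250) and (360,250). I'll go down and grip it.

Emit:
apply_moves([
  [[0, 0, 30], 0, 60],
  [[0, 0, 30], 0, 60],
  [[0, 0, 30], 0, 60],
  [[0, 0, 0], 0, 60],
  [[0, 0, 0], 0, 0],
  [[0, 0, 0], 0, 0],
  [[0, 0, 0], 0, 0],
  [[0, 0, 0], 0, 0],
  [[0, 0, 0], 0, 0],
  [[0, 0, 0], 0, 0],
], force=40)

```text
time_s: 4.25
position: [0.7431, -0.3281, 0.0491]
orientation: [0.714, 0.7, 0.0, 0.0]
contact_force: [-1.4, -0.1, 1.7]
grip_width: 0.162
grip_force: 2.0
```

Emit:
apply_moves([
  [[0, 0, 0], 0, 0],
  [[0, 0, 0], 0, 0],
  [[6, 0, 0], 0, 0],
  [[15, 0, 0], 0, 0],
  [[22, -5, 0], 0, 0],
  [[22, -10, 0], 0, 0],
  [[22, -10, 0], 0, 0],
  [[22, -10, 0], 0, 0],
  [[20, -10, 0], 0, 0],
  [[12, -5, 0], 0, 0],
])

```text
time_s: 5.25
position: [0.6954, -0.1834, 0.0487]
orientation: [0.714, 0.701, 0.0, -0.0]
contact_force: [0.3, -0.6, -1.0]
grip_width: 0.09
grip_force: 40.0
```

Emit:
apply_moves([
  [[5, 0, 0], -0.02, 0],
  [[0, 0, 0], -0.04, 0],
  [[0, 0, 0], -0.05, 0],
  [[0, 0, 0], -0.05, 0],
  [[0, 0, 0], -0.04, 0],
  [[0, 0, 0], -0.01, 0],
  [[0, 0, 0], 0, 0],
])

```text
time_s: 5.95
position: [0.6965, -0.1807, 0.0487]
orientation: [0.637, 0.771, 0.001, 0.0]
contact_force: [0.0, 2.3, -0.3]
grip_width: 0.083
grip_force: 40.0
```

```bash
python3 - <<'E'
from fit import *
s=r.sense();p=s["position"];print(s["time_s"],p,s["orientation"],s["contact_force"],s["grip_width"],s["grip_force"])
from scipy.spatial.transform import Rotation as R
Rm=R.from_quat(s["orientation"]).as_matrix()
print(fit("green_tub",tub,[p[0]-.06,p[1]+.04,0.19],0))
print("to go mm",Rm.T@(np.array([.649,.008,p[2]])-p)*1000)
d=r.read_camera("side"); cv2.imwrite("pics/s2.png",d["img"][:,:,::-1])
E
```

```text
5.95 [ 0.69650802 -0.18065651  0.04871459] [6.37175670e-01 7.70718417e-01 5.35949050e-04 1.27509637e-05] [ 0.02730231  2.32035755 -0.25477136] 0.08342711172680373 40.03765099681914
scene [201.2, 244.3, 59.2, 52.7] 0.59 2348 2422
side [267.1, 216.4, 22.3, 13.6] 0.57 172 181
-0.41 [ 0.6702 -0.2834 -0.0327] 1.0227
-0.11 [ 0.6704 -0.2833 -0.0325] 1.0223
0.19 [ 0.6703 -0.2833 -0.0315] 1.0223
0.49 [ 0.6703 -0.2835  1.5296] 1.023
0.79 [ 0.6699 -0.2837  1.5403] 1.0226
[ 0.67043116 -0.28328292 -0.03250105]
to go mm [ 1.94224205e+02 -1.11907451e+01  1.19408444e-01]
```

```bash
python3 - <<'E'
from fit import *
cal("scene");cal("side")
print(fit("green_tub",tub,[.635,-.147,0.19],0))
E
```

```text
Traceback (most recent call last):
  File "fit.py", line 11, in fit
    g=min(g,key=lambda q:np.hypot(*(np.array(q["box"][:2])-p)))
ValueError: min() iterable argument is empty
```

View pics/s2.png

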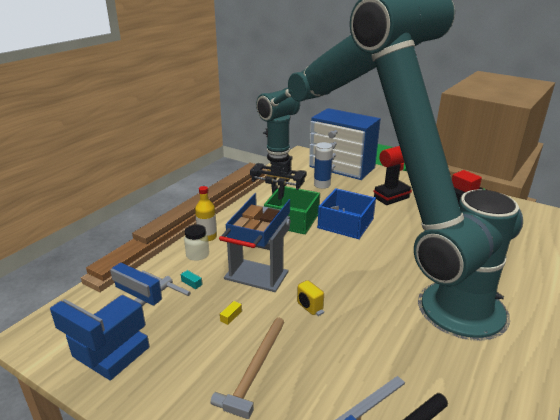

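The side view shows the tub at (293,209), upright, gripped and turned with the tool. I'll drag it the rest of the way.

Emit:
apply_moves([
  [[10, 0, 0], 0, 0],
  [[22, -2, 0], 0, 0],
  [[25, -2, 0], 0, 0],
  [[25, -2, 0], 0, 0],
  [[25, -2, 0], 0, 0],
  [[25, -2, 0], 0, 0],
  [[22, -1, 0], 0, 0],
  [[18, 0, 0], 0, 0],
  [[12, 0, 0], 0, 0],
  [[8, 0, 0], 0, 0],
])

```text
time_s: 7.35
position: [0.6484, 0.0066, 0.0487]
orientation: [0.636, 0.771, -0.0, -0.0]
contact_force: [0.3, -0.7, -0.3]
grip_width: 0.088
grip_force: 40.0
```

Emit:
apply_moves([
  [[2, 0, 0], 0, 0],
  [[0, 0, 0], 0, 0],
  [[0, 0, 0], 0, 20],
  [[0, 0, 0], 0, 30],
  [[0, 0, 0], 0, 30],
  [[0, 0, 0], 0, 30],
  [[0, 0, -25], 0, 30],
  [[0, 0, -35], 0, 30],
  [[-25, 0, -45], 0, 30],
  [[-25, 0, -45], 0, 30],
])

```text
time_s: 8.35
position: [0.6571, -0.0402, 0.1969]
orientation: [0.636, 0.771, -0.0, -0.001]
contact_force: [0.3, -0.5, 0.3]
grip_width: 0.336
grip_force: 0.0
```

```bash
python3 - <<'E'
from fit import *
for c in ["side","scene"]:
    d=r.read_camera(c);CAL[c]=(d["intrinsics"],d["world_from_camera"])
    im=d["img"]
    for mod,x,col in[(tub,[.571,.039,.19],(255,0,255)),(tray,[.549,.155,.19],(255,255,0))]:
        p=np.array([proj(c,q) for q in mod(x)]).astype(np.int32); cv2.polylines(im,[cv2.convexHull(p)],True,col,1)
    cv2.imwrite(f"pics/c3_{c}.png",cv2.resize(im[130:330,180:420,::-1],None,fx=3,fy=3))
    print(c,[(m["centre"],atz(c,m["centre"],0).round(3),m["score"]) for m in r.mark_of("green_tub",c)])
s=r.sense();print(s["time_s"],s["position"],s["contact_force"])
a=cv2.imread("pics/c3_side.png");b=cv2.imread("pics/c3_scene.png")
cv2.imwrite("pics/c3.png",cv2.resize(np.vstack([a,b]),(400,600)) if 0 else np.hstack([cv2.resize(a,(400,333)),cv2.resize(b,(400,333))]))
E
```

```text
side [([274.2, 247.2], array([0.579, 0.028, 0.   ]), 0.85), ([241.4, 223.9], array([ 0.75, -0.03,  0.  ]), 0.73), ([265.6, 237.0], array([ 0.634, -0.006,  0.   ]), 0.67)]
scene [([299.2, 252.5], array([0.587, 0.046, 0.   ]), 0.61)]
8.55 [ 0.65884915 -0.04110751  0.19817782] [-0.46726726  0.07305281 -0.62911047]
```

View pics/c3.png

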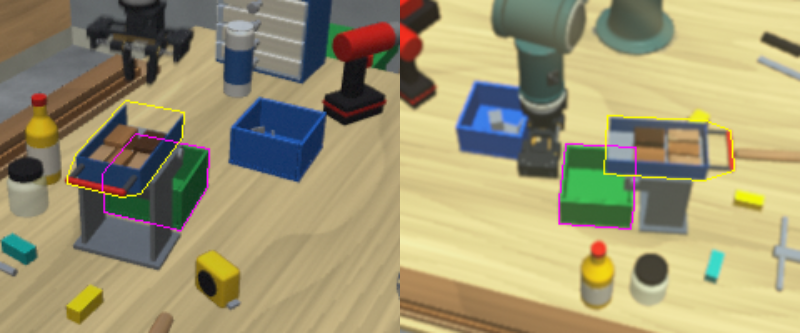

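The tub matches the predicted outline (magenta) in both views: upright, under the lip and clear of the legs. Next is the handle.

Emit:
apply_moves([
  [[0, 0, -45], 0, 30],
  [[0, 0, -45], 0, 30],
  [[40, -10, 0], 0, 30],
  [[45, -10, 0], 0, 30],
  [[45, -10, 0], 0, 30],
  [[45, -10, 0], 0, 30],
  [[45, -10, 0], 0, 30],
  [[45, -10, 0], 0, 30],
  [[45, -7, 0], 0, 30],
  [[33, -4, 0], 0, 30],
])

```text
time_s: 9.55
position: [0.5202, 0.2854, 0.2833]
orientation: [0.636, 0.772, -0.002, -0.001]
contact_force: [1.1, 0.1, -0.3]
grip_width: 0.34
grip_force: 0.0
```

Emit:
apply_moves([
  [[0, 0, 0], -0.145, 30],
  [[0, 0, 0], -0.145, 30],
  [[0, 0, 0], -0.145, 30],
  [[0, 0, 0], -0.145, 30],
  [[0, 0, 0], -0.145, 30],
  [[0, 0, 0], -0.145, 30],
  [[0, 0, 0], -0.145, 30],
  [[0, 0, 0], -0.145, 30],
  [[0, 0, 0], -0.145, 30],
  [[0, 0, 0], -0.145, 30],
])

```text
time_s: 10.55
position: [0.5215, 0.2831, 0.283]
orientation: [-0.038, 0.999, -0.001, -0.002]
contact_force: [0.0, -0.1, 0.9]
grip_width: 0.342
grip_force: 0.0
```

Emit:
apply_moves([
  [[0, 0, 0], -0.12, 30],
  [[0, 0, 0], 0, 30],
  [[0, 0, 0], 0, 30],
])

```text
time_s: 10.85
position: [0.5221, 0.2831, 0.2841]
orientation: [-0.093, 0.996, -0.0, -0.002]
contact_force: [0.7, -0.0, -0.2]
grip_width: 0.341
grip_force: 0.0
```

```bash
python3 - <<'E'
from h import *
from scipy.spatial.transform import Rotation as R
for c in ("wrist","scene"):
    d=r.read_camera(c); cv2.imwrite(f"pics/h4_{c}.png",d["img"][:,:,::-1])
    CAL[c]=(d["intrinsics"],d["world_from_camera"])
    print([(m["centre"],m["score"]) for m in r.mark_of("tray_handle",c)])
cam=r.read_camera("wrist");K=cam["intrinsics"];T=cam["world_from_camera"]
m=r.mark_of("tray_handle","wrist")
for q in m[:1]:
    v=(np.array(q["centre"])-K[:2,2])/K[0,0]; t=np.hypot(*v); d=T[:3,:3]@np.r_[v/t*np.sin(t),np.cos(t)]; o=T[:3,3]
    print("handle at z .185:",o+d*(.185-o[2])/d[2])
s=r.sense();p=s["position"];Rm=R.from_quat(s["orientation"]).as_matrix();print(s["time_s"],p,Rm.round(3),s["joint_pos"])
print(Rm.T@(np.array([.5244,.2827,.185-.0187])-p)*1000)
E
```

```text
[([283.6, 213.2], 0.76), ([187.5, 206.2], 0.31)]
[([378.4, 218.9], 0.64)]
handle at z .185: [0.52087254 0.28545047 0.185     ]
11.15 [0.52310874 0.28313219 0.28604194] [[-0.982 -0.187 -0.   ]
 [-0.187  0.982 -0.   ]
 [ 0.    -0.    -1.   ]] [ 4.54210811e-01  8.72104351e-02  1.72284211e+00  2.73792319e-05
  1.33165841e+00 -1.30503564e+00]
[ -1.20194021  -0.66578269 119.74179638]
```

View pics/h4_wrist.png

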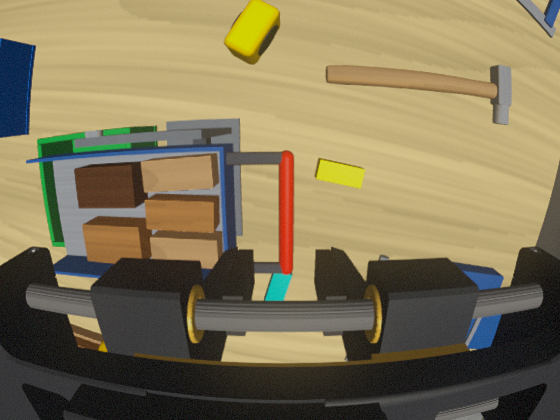

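The wrist view shows the red handle bar at column 287, midway between the fingers at columns 240 and 330. All five offcuts are on the tray. I'll go down and grip the bar.

Emit:
apply_moves([
  [[0, 0, 40], 0, 30],
  [[0, 0, 40], 0, 30],
  [[0, 0, 25], 0, 30],
  [[0, 0, 13], 0, 30],
  [[0, 0, 0], 0, 30],
  [[0, 0, 0], 0, 0],
  [[0, 0, 0], 0, 0],
  [[0, 0, 0], 0, 0],
  [[0, 0, 0], 0, 0],
  [[0, 0, 0], 0, 0],
], force=20)

```text
time_s: 12.15
position: [0.5244, 0.2849, 0.1704]
orientation: [-0.094, 0.996, 0.002, 0.002]
contact_force: [-0.8, 4.6, 3.2]
grip_width: 0.128
grip_force: 20.0
```

```bash
python3 - <<'E'
import numpy as np
# bar about hinge: (y,z)=(180,30); increments per angle (tool y=+Y, tool z=-up)
th=np.arange(0,1.16,.05); y=180*np.cos(th)-30*np.sin(th); z=180*np.sin(th)+30*np.cos(th)
for a,b,c in zip(th[1:],np.diff(y),-np.diff(z)): print(round(a,2),round(b,1),round(c,1))
from station import r; s=r.sense(); print(s["position"],s["grip_width"],s["grip_force"],s["contact_force"],s["time_s"])
E
```

```text
0.05 -1.7 -9.0
0.1 -2.2 -8.9
0.15 -2.6 -8.7
0.2 -3.0 -8.6
0.25 -3.5 -8.4
0.3 -3.9 -8.3
0.35 -4.3 -8.0
0.4 -4.7 -7.8
0.45 -5.1 -7.6
0.5 -5.4 -7.3
0.55 -5.8 -7.0
0.6 -6.2 -6.7
0.65 -6.5 -6.4
0.7 -6.8 -6.1
0.75 -7.1 -5.7
0.8 -7.4 -5.4
0.85 -7.6 -5.0
0.9 -7.9 -4.6
0.95 -8.1 -4.2
1.0 -8.3 -3.8
1.05 -8.5 -3.4
1.1 -8.6 -3.0
1.15 -8.8 -2.5
[0.52437938 0.28490351 0.17040958] 0.12839706143711593 20.00084102153778 [-0.84036066  4.64043725  3.16684292] 12.15
```

Emit:
apply_moves([
  [[0, -1, -5], 0, 0],
  [[0, -1, -6], 0, 0],
  [[0, -2, -7], 0, 0],
  [[0, -2, -7], 0, 0],
  [[0, -2, -7], 0, 0],
  [[0, -2, -7], 0, 0],
  [[0, -3, -7], 0, 0],
  [[0, -3, -6], 0, 0],
  [[0, 0, 0], 0, 0],
  [[0, 0, 0], 0, 0],
])

```text
time_s: 13.15
position: [0.5272, 0.2693, 0.2217]
orientation: [-0.094, 0.996, 0.002, 0.002]
contact_force: [0.9, 7.3, 0.1]
grip_width: 0.127
grip_force: 20.0
```

Emit:
apply_moves([
  [[0, -3, -4], 0, 0],
  [[0, -2, -4], 0, 0],
  [[0, -2, -4], 0, 0],
  [[0, -3, -4], 0, 0],
  [[0, -3, -4], 0, 0],
  [[0, -3, -4], 0, 0],
  [[0, -2, -3], 0, 0],
  [[0, -3, -4], 0, 0],
  [[0, -3, -4], 0, 0],
  [[0, -3, -3], 0, 0],
])

```text
time_s: 14.15
position: [0.5319, 0.2447, 0.2613]
orientation: [-0.095, 0.996, 0.004, 0.002]
contact_force: [-1.6, 11.9, 7.5]
grip_width: 0.126
grip_force: 20.0
```

```bash
python3 - <<'E'
from h import *
o=[]
for c in ("scene","side"):
    d=r.read_camera(c); o.append(cv2.resize(d["img"][150:290,200:400,::-1],(400,280)))
cv2.imwrite("pics/t5.png",np.hstack(o))
E
```

```text
(no output)
```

View pics/t5.png

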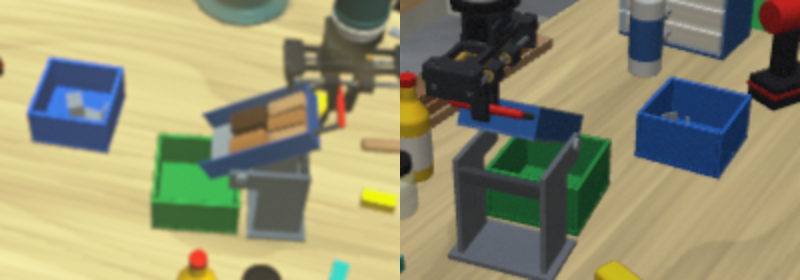

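The tray is at about 0.55 rad. The scene half (left) shows the offcuts still on the tray at (270,125), with the tub empty below. I'll tip further, slowly.

Emit:
apply_moves([
  [[0, -2, -4], 0, 0],
  [[0, -3, -3], 0, 0],
  [[0, -3, -3], 0, 0],
  [[0, -3, -3], 0, 0],
  [[0, -3, -3], 0, 0],
  [[0, -4, -3], 0, 0],
  [[0, -3, -3], 0, 0],
  [[0, -4, -3], 0, 0],
  [[0, -3, -3], 0, 0],
  [[0, -4, -2], 0, 0],
])

```text
time_s: 15.25
position: [0.538, 0.2129, 0.2922]
orientation: [-0.095, 0.995, 0.004, 0.003]
contact_force: [-3.6, 11.2, 10.7]
grip_width: 0.126
grip_force: 20.0
```

```bash
python3 - <<'E'
from h import *
for c in ("scene","side"):
    r.read_camera(c)
    for t in ("offcut0_center","offcut3_center"): print(c,t,[(np.round(m["centre"]),round(m["score"],2)) for m in r.mark_of(t,c)][:7])
print(r.sense()["contact_force"],r.sense()["position"])
E
```

```text
scene offcut0_center [(array([367., 287.]), 0.72), (array([391., 250.]), 0.7), (array([299., 234.]), 0.67)]
scene offcut3_center [(array([285., 235.]), 0.62), (array([326., 251.]), 0.18)]
side offcut0_center [(array([193., 280.]), 0.71), (array([273., 248.]), 0.65)]
side offcut3_center [(array([286., 238.]), 0.56), (array([265., 217.]), 0.29)]
[-3.30835467  9.02071523 10.09617859] [0.5379772  0.21264002 0.29231255]
```

Emit:
apply_moves([
  [[0, -3, -4], 0, 0],
  [[0, -4, -4], 0, 0],
  [[0, -5, -3], 0, 0],
  [[0, -4, -3], 0, 0],
  [[0, -5, -3], 0, 0],
  [[0, -5, -2], 0, 0],
  [[0, -5, -3], 0, 0],
  [[0, -5, -2], 0, 0],
  [[0, -5, -2], 0, 0],
  [[0, -5, -2], 0, 0],
])

```text
time_s: 16.55
position: [0.5467, 0.1639, 0.3169]
orientation: [-0.094, 0.996, 0.0, 0.001]
contact_force: [3.1, 3.7, 4.3]
grip_width: 0.128
grip_force: 20.0
```

Emit:
apply_moves([
  [[0, 0, 0], 0, 0],
  [[0, 0, 0], 0, 0],
  [[0, 0, 0], 0, 0],
])

```text
time_s: 16.85
position: [0.5466, 0.1642, 0.3168]
orientation: [-0.094, 0.996, -0.0, 0.001]
contact_force: [3.8, 3.4, 5.4]
grip_width: 0.128
grip_force: 20.0
```

```bash
python3 - <<'E'
from h import *
o=[]
for c in ("scene","side"):
    d=r.read_camera(c); o.append(cv2.resize(d["img"][150:300,200:400,::-1],(400,300)))
cv2.imwrite("pics/t6.png",np.hstack(o))
E
```

```text
(no output)
```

View pics/t6.png

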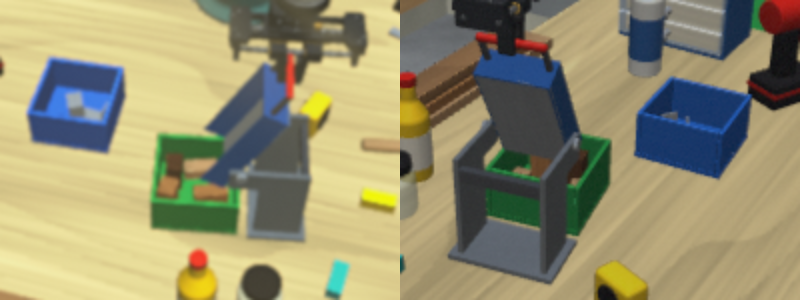

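The tray is at about 1.1 rad. The scene half shows at least four offcuts in the tub, around (175,165), (205,167), (168,187) and (210,190), and none on what can be seen of the tray. I'll lower it gently and count afterwards.

Emit:
apply_moves([
  [[0, 5, 2], 0, 0],
  [[0, 5, 2], 0, 0],
  [[0, 5, 2], 0, 0],
  [[0, 5, 3], 0, 0],
  [[0, 5, 2], 0, 0],
  [[0, 5, 3], 0, 0],
  [[0, 4, 3], 0, 0],
  [[0, 5, 3], 0, 0],
  [[0, 4, 4], 0, 0],
  [[0, 3, 3], 0, 0],
])

```text
time_s: 17.95
position: [0.5378, 0.2114, 0.291]
orientation: [-0.095, 0.996, 0.002, 0.001]
contact_force: [-0.4, 9.5, 12.2]
grip_width: 0.125
grip_force: 20.0
```

Emit:
apply_moves([
  [[0, 4, 2], 0, 0],
  [[0, 3, 3], 0, 0],
  [[0, 4, 3], 0, 0],
  [[0, 3, 3], 0, 0],
  [[0, 4, 3], 0, 0],
  [[0, 3, 3], 0, 0],
  [[0, 3, 3], 0, 0],
  [[0, 3, 3], 0, 0],
  [[0, 3, 3], 0, 0],
  [[0, 2, 4], 0, 0],
])

```text
time_s: 18.95
position: [0.5317, 0.2431, 0.2604]
orientation: [-0.095, 0.996, 0.002, 0.001]
contact_force: [-0.3, 11.6, 8.6]
grip_width: 0.129
grip_force: 20.0
```

Emit:
apply_moves([
  [[0, 3, 3], 0, 0],
  [[0, 3, 4], 0, 0],
  [[0, 3, 4], 0, 0],
  [[0, 2, 3], 0, 0],
  [[0, 3, 4], 0, 0],
  [[0, 3, 4], 0, 0],
  [[0, 3, 4], 0, 0],
  [[0, 2, 4], 0, 0],
  [[0, 2, 4], 0, 0],
  [[0, 3, 4], 0, 0],
])

```text
time_s: 19.95
position: [0.5269, 0.2682, 0.2211]
orientation: [-0.095, 0.996, 0.0, 0.001]
contact_force: [4.2, 4.8, 1.2]
grip_width: 0.128
grip_force: 20.0
```

```bash
python3 - <<'E'
from h import *
o=[]
for c in ("scene","side"):
    d=r.read_camera(c); o.append(cv2.resize(d["img"][170:280,230:350,::-1],(400,367),interpolation=cv2.INTER_CUBIC))
cv2.imwrite("pics/t7.png",np.hstack(o)); s=r.sense(); print(s["position"],s["contact_force"],s["time_s"])
E
```

```text
[0.5268484  0.26843708 0.22049536] [3.68131908 6.72356951 1.99513177] 20.05
```

View pics/t7.png

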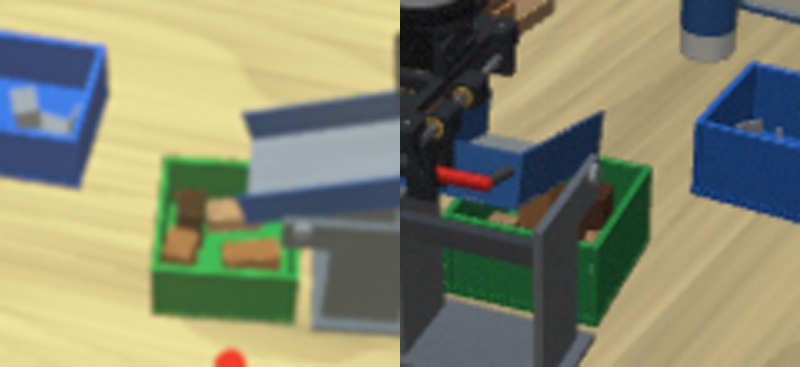

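The visible part of the tray is empty and four offcuts show in the tub, with room for the fifth hidden under the tray. I'll lower the last part slowly.

Emit:
apply_moves([
  [[0, 3, 5], 0, 0],
  [[0, 3, 6], 0, 0],
  [[0, 2, 6], 0, 0],
  [[0, 2, 6], 0, 0],
  [[0, 2, 6], 0, 0],
  [[0, 2, 6], 0, 0],
  [[0, 1, 5], 0, 0],
  [[0, 1, 4], 0, 0],
  [[0, 0, 3], 0, 0],
  [[0, 0, 2], 0, 0],
])

```text
time_s: 21.05
position: [0.5239, 0.2841, 0.1715]
orientation: [-0.094, 0.996, 0.001, 0.001]
contact_force: [4.0, 9.2, -0.2]
grip_width: 0.125
grip_force: 20.1
```

Emit:
apply_moves([
  [[0, 0, 2], 0, 0],
  [[0, 0, 1], 0, 0],
  [[0, 0, 0], 0, 0],
  [[0, 0, 0], 0, 0],
])

```text
time_s: 21.45
position: [0.5238, 0.2845, 0.1688]
orientation: [-0.094, 0.996, 0.001, 0.001]
contact_force: [3.5, 9.4, 0.5]
grip_width: 0.125
grip_force: 20.1
```

Emit:
apply_moves([
  [[0, 1, 1], 0, 0],
  [[0, 1, 1], 0, 0],
  [[0, 0, 1], 0, 0],
  [[0, 0, 0], 0, 0],
])

```text
time_s: 21.85
position: [0.5238, 0.2848, 0.1674]
orientation: [-0.095, 0.996, -0.0, 0.001]
contact_force: [2.3, 3.0, 8.3]
grip_width: 0.121
grip_force: 19.8
```

```bash
python3 - <<'E'
from h import *
o=[]
for c in ("scene","side"):
    d=r.read_camera(c); im=d["img"]; CAL[c]=(d["intrinsics"],d["world_from_camera"])
    print(c,[(t,r.mark_of(t,c)[:1]) for t in("tray_handle","tray_lip")])
E
```

```text
scene [('tray_handle', [{'centre': [378.6, 215.7], 'score': 0.74}]), ('tray_lip', [{'centre': [302.8, 219.1], 'score': 0.95}])]
side [('tray_handle', [{'centre': [234.7, 245.8], 'score': 0.77}]), ('tray_lip', [{'centre': [271.0, 206.9], 'score': 0.96}])]
```

The upward force has risen to 8 N, so the tray is on its rest. I'll release and back off upward.

Emit:
apply_moves([
  [[0, 0, -1], 0, 10],
  [[0, 0, 0], 0, 20],
  [[0, 0, 0], 0, 30],
  [[0, 0, 0], 0, 30],
  [[0, 0, 0], 0, 30],
  [[0, 0, -15], 0, 30],
  [[0, 0, -30], 0, 30],
  [[0, 0, -45], 0, 30],
  [[0, 0, -45], 0, 30],
  [[0, 0, -45], 0, 30],
])

```text
time_s: 23.15
position: [0.5224, 0.2849, 0.35]
orientation: [-0.094, 0.996, 0.0, 0.0]
contact_force: [0.3, 0.8, -0.3]
grip_width: 0.336
grip_force: 0.0
```

Emit:
apply_moves([
  [[0, -45, 0], 0, 30],
  [[0, -45, 0], 0, 30],
  [[0, -45, 0], 0, 30],
  [[0, -45, 0], 0, 30],
  [[0, -45, 0], 0, 30],
  [[0, -45, 0], 0, 30],
  [[0, 0, 0], 0, 30],
])

```text
time_s: 23.85
position: [0.5741, 0.0149, 0.3483]
orientation: [-0.092, 0.996, -0.001, 0.0]
contact_force: [0.1, 0.8, -0.5]
grip_width: 0.339
grip_force: 0.0
```

```bash
python3 - <<'E'
from h import *
d=r.read_camera("wrist");a=d["img"][:300,:,::-1]
b=r.read_camera("scene")["img"][120:320,160:440,::-1]
cv2.imwrite("pics/f8.png",np.hstack([cv2.resize(a,(500,268)),cv2.resize(b,(300,268))]))
for c in("wrist","scene"):
  for t in("offcut0","offcut3"): print(c,t,[(np.round(q["box"]),round(q["score"],2)) for q in r.recognise(t,c)])
s=r.sense();print(s["position"],s["time_s"])
E
```

```text
wrist offcut0 [(array([302., 141.,  39.,  22.]), 0.97), (array([303., 206.,  36.,  21.]), 0.9), (array([307., 178.,  23.,  22.]), 0.82), (array([268., 192.,  28.,  33.]), 0.7), (array([440., 254.,  19.,   2.]), 0.68)]
wrist offcut3 [(array([302., 141.,  39.,  22.]), 0.97), (array([303., 206.,  36.,  21.]), 0.9), (array([307., 178.,  23.,  22.]), 0.82), (array([268., 192.,  28.,  33.]), 0.7), (array([440., 254.,  19.,   2.]), 0.68)]
scene offcut0 [(array([288., 235.,  10.,  16.]), 0.67), (array([175., 165.,  51.,  61.]), 0.63), (array([298., 235.,  17.,   5.]), 0.6), (array([370., 289.,  12.,  20.]), 0.57), (array([391., 250.,  19.,   4.]), 0.49), (array([306., 247.,  17.,   8.]), 0.46)]
scene offcut3 [(array([288., 235.,  10.,  16.]), 0.67), (array([175., 165.,  51.,  61.]), 0.63), (array([298., 235.,  17.,   5.]), 0.6), (array([370., 289.,  12.,  20.]), 0.57), (array([391., 250.,  19.,   4.]), 0.49), (array([306., 247.,  17.,   8.]), 0.46)]
[0.57333963 0.02135056 0.34747847] 24.15
```

View pics/f8.png

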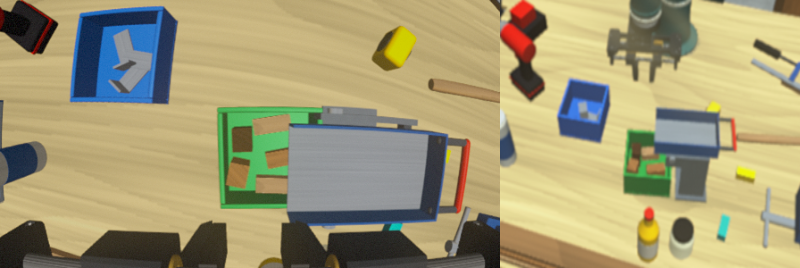

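The last picture shows all five offcuts in the tub, at (243,138), (271,125), (278,158), (238,172) and (272,184). The tray is empty and level, and the gripper is clear of everything.

```bash
python3 -c "
from station import r
print(r.finish_job())"
```

```text
the job is handed in; nothing more can be done
None
```

The job is handed in at about 24 s: all five offcuts are in the upright green tub under the lip, the tray is lowered gently back to level, and the final pictures show the other things on the bench where they were.

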